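# Clear down the inking table

### The arm

A 6-joint arm with a two-finger parallel gripper is mounted at the origin on a cart in front of the work surface, level with it; the furniture and walls round the work are solid. World frame = base frame: x ahead of the robot, y to its left, z up, the work surface at z = 0. Lengths are in m, angles in rad, forces in N, time in s.
With the tool pointing down it reaches from about 0.325 to 0.9 m from the base axis. Payload 6.1 kg.
Tool frame: the origin (TCP) lies midway between the tips of the shut fingers; the grasp point (between the pads) lies 19 mm behind it; z points along the fingers, y is the line along which they close (so a half turn about z gives the same grasp; the last joint's range is limited). The gripper opens to 85 mm and grips with 20 to 120 N. Pads are 22 mm wide; open, the fingers measure 114 mm over their backs; the gripper's body (76 mm by 85 mm) begins 54 mm behind the grasp point. The pads swing forward as they close: fully open they stand 13 mm farther back than shut.
Start: joints at [1.179, 0.22, 1.526, -0, 1.395, -0.126], TCP at [0.164, 0.603, 0.194] pointing down, gripper open.
Joint ranges: [-2.98, 2.98], [-0.91, 2.08], [0.09, 2.57], [-1.24, 4.39], [0.2, 2.65], [-2.68, 2.68]. Speed limits (rad/s): [2.57, 2.57, 3.01, 3.14, 3.14, 3.14].

### API

Orientations are given as [roll, pitch, yaw] about the fixed x, y, z axes, in that order (R = Rz(yaw) Ry(pitch) Rx(roll)).
In Python, from plant import movep, move_l, set_joints, gripper_to, hold, inverse_kinematics, observe, get_image, get_calibration, Unreachable, job_done gives the robot as it stands. Calls block until the motion is done:
- movep(position, orientation): joint-space move of the TCP to a pose.
- move_l(position, feed=0.15, rotation=None, max_force=None): straight line of the TCP; rotation=None keeps the orientation; feed is the mean speed in m/s. With max_force (N) it stops when the force on the tool has changed by that much, and returns True; else False.
- set_joints(angles): joint-space move.
- gripper_to(opening, f_grip=None): finger opening in m; f_grip is the grip in N (None keeps the last); returns when the fingers have stopped.
- hold(seconds).
- inverse_kinematics(position, orientation): joint angles nearest the present ones, or None.
- observe(): the state.
- get_image(name): name is "scene" or "top" or "wrist"; returns (picture, depth): 420x560x3 uint8, red, green, blue; 420x560 float32, m along the optical axis (not along the pixel's ray), 0 where there is no reading.
- get_calibration(name): a dict with "intrinsics" (3x3 intrinsics, pixels), "world_from_camera" (4x4, takes a point from camera to world coordinates). Camera axes: x right, y down, z forward; pixel columns grow to the right and rows downward; lengths in m; the calibration is good to about 2 mm. A picture is of the moment at which its call begins: read the wrist's pose just before it. get_calibration takes no time and is no camera call; for the wrist camera it gives the pose at the moment of the call.
A pose or a line that the arm cannot do raises Unreachable and nothing moves.
- job_done(): hands the job in; it is judged then, once.
The state is a dict: "time_s": time; "q": joint angles; "joint_velocities": joint speeds; "joint_torque": joint torques, N m; "eef_pos": TCP position; "tcp_rot": TCP orientation; "ft_force": force on the tool from outside, world axes, zero at the start; "torque": the same for the moment, N m; "opening": finger opening in m; "grasp_force": force on a finger pad.
Only numpy, scipy, OpenCV 4.12 (cv2) and the standard library are available. Lean on these libraries where they do the work, as an engineer would, in place of code of your own. Each camera call takes 0.05 s, during which the arm holds its last target. There are 200 camera calls.

### The job

Printing is over: put the two ink tubes, the brayer and the baren, left lying along the front of the desk, back in their homes. Each ink tube lies down in the tray of its own colour with its cap out through the notch at the front, the brayer lies on its wooden rest with handle and neck in the two notches and the roller hanging free so that it gets no flat spot, and the baren sits flat in its round dish, strap up. The white mixing cup among the homes is still in use: leave it standing where it is.

Things in the scene. Friction and masses are not known exactly. Their poses are not given: they have to be found in the camera images.
- ink_tube_red: White ink tube with red paint marks lying flat, 116 mm long. Origin on its flat underside near the balance point; y along it: black screw cap (19 mm thick) ends at y = -58 mm, its body starts at -42, flat tail ends at +58. Body 36 mm wide in x, rounded, widest 8 to 10 mm up; 18 mm high at the origin. 75 g. Grasp at the origin across x, fingertips below mid-height.
- ink_tube_blue: White ink tube with blue paint marks lying flat, 131 mm long. Origin on its flat underside near the balance point; y along it: white screw cap (19 mm thick) ends at y = -66 mm, its body starts at -50, flat tail ends at +66. Body 36 mm wide in x, rounded, widest 8 to 10 mm up; 18 mm high at the origin. 75 g. Grasp at the origin across x, fingertips below mid-height.
- brayer: Ink roller with turned wooden handle, lying, 170 x 112 mm over the roller. Origin at desk level, mid-length; y along it: handle y = -85 to +11 mm (grasp across x at y = -18: 21 mm wide, z = 9 to 30 mm); neck 7 mm thick, y = 6 to 35, its underside 24 mm above the origin at y = 27; roller 32 mm thick, axle along x at y = 69, z = 16. 230 g, balance point near y = 0.
- baren: Flat dark disc, 100 mm across, 13 mm thick, with an arched light strap on top, 35 mm high in all. Origin at the centre of the underside; the strap runs along y, 12 mm thick in x, z = 21 to 35 mm near the middle: pinch it there across x. 90 g.
- red_tray: Fixed wooden tray, red painted floor, 112 x 62 x 15 mm. Origin at desk level under where the tube's origin belongs; x to its back. Inside: floor 3 mm up, 52 mm wide, x = -36 to +66 mm; front wall (-x) has a 34 mm notch for the cap, side walls cut away x = -27 to +27 mm for fingers; walls 5 mm. Tube fits only cap to notch, tube y along tray x.
- blue_tray: Fixed wooden tray, blue painted floor, 127 x 62 x 15 mm. Origin at desk level under where the tube's origin belongs; x to its back. Inside: floor 3 mm up, 52 mm wide, x = -43 to +74 mm; front wall (-x) has a 34 mm notch for the cap, side walls cut away x = -27 to +27 mm for fingers; walls 5 mm. Tube fits only cap to notch, tube y along tray x.
- brayer_rest: Fixed wooden rest, base 112 x 62 x 12 mm. Origin at desk level below where the brayer's origin belongs, 32 mm up; brayer y along rest x, roller free beyond +x end. Saddle at x = -60 mm (10 thick) for the handle: notch 30 mm wide, floor 33 mm up, flared cheeks to 56. Fork at x = +27 mm (8 thick) for the neck: notch 14 mm wide, floor 56 mm up, flared cheeks to 75.
- baren_dish: Fixed round dish of dark turned wood lined with grey felt, 130 mm across, 13 mm high; inside 112 mm wide at the floor, 118 mm at the rim; floor 4 mm above the desk. Origin at the centre of its underside.
- mix_cup: Small white mixing cup standing in the row of homes, 44 mm across, 32 mm high, loose, 30 g. Origin at the centre of its underside. Not to be moved.
There are look-alikes about, which are no part of the job. Leave any purple look-alike of the ink_tube_blue alone.

How it is judged:
By the outcome, as a careful person would: the job done as asked, in the order asked, and still so for the second after the job is handed in, with the robot touching nothing.
It also fails if it takes over 99 s, if anything falls off the work surface, if the arm or the gripper's body presses on something with over 40 N, if the wrist force passes 120 N, or if a joint passes its speed limit or range.

## Working session

There is one attempt and no reset: what is moved stays moved. The work goes in short steps, each a Python script; the robot and the scene stay as the last script left them, time stands still between calls to the robot, and variables do not carry over. Pictures are saved under pics/ and viewed, at most 14 in all, crops included, and the job is handed in when it is done.

```bash
ls; mkdir -p pics; python3 - <<'E'
from plant import *
import cv2,numpy as np
for n in("top","scene"):
    p,d=get_image(n);c=get_calibration(n);np.savez(f"{n}.npz",p=p,d=d,K=c["intrinsics"],T=c["world_from_camera"])
    cv2.imwrite(f"pics/{n}0.png",cv2.resize(p[:,:,::-1],(800,600),interpolation=cv2.INTER_CUBIC))
    print(n,c["intrinsics"],np.round(c["world_from_camera"],3),d.min(),d.max())
print(observe())
E
```

```text
pics
top [[395.7899794    0.         285.84723438]
 [  0.         395.7899794  210.29655178]
 [  0.           0.           1.        ]] [[ 0.02  -0.977  0.211  0.186]
 [-1.    -0.018  0.009  0.24 ]
 [-0.005 -0.211 -0.977  1.435]
 [ 0.     0.     0.     1.   ]] 0.0 2.227848
scene [[543.92510275   0.         288.68079645]
 [  0.         543.92510275 216.82870936]
 [  0.           0.           1.        ]] [[-4.700e-01 -7.070e-01  5.280e-01 -4.440e-01]
 [-8.830e-01  3.760e-01 -2.830e-01  7.460e-01]
 [ 1.000e-03 -5.990e-01 -8.010e-01  1.455e+00]
 [ 0.000e+00  0.000e+00  0.000e+00  1.000e+00]] 0.0 2.710457
{'time_s': 0.1, 'q': array([ 1.17888678e+00,  2.21176173e-01,  1.52750771e+00,  1.38752944e-05,
        1.39471415e+00, -1.26074538e-01]), 'joint_velocities': array([ 0.00055479, -0.00148445, -0.00213535, -0.00028105, -0.00252378,
       -0.00095546]), 'joint_torque': array([ 4.54018091e-04, -4.98247898e+01, -3.90542686e+01, -2.99733338e-04,
        5.80081702e-03, -3.81975599e-05]), 'eef_pos': array([0.16394088, 0.60247111, 0.19298497]), 'tcp_rot': array([-3.13980333e+00, -2.40556791e-04,  2.87575499e+00]), 'ft_force': array([-0.11717721, -0.01474676,  0.9930467 ]), 'torque': array([ 0.00312738, -0.00280077, -0.02518805]), 'grasp_force': 0.0, 'opening': 0.08529081091431132}
```

View pics/top0.png

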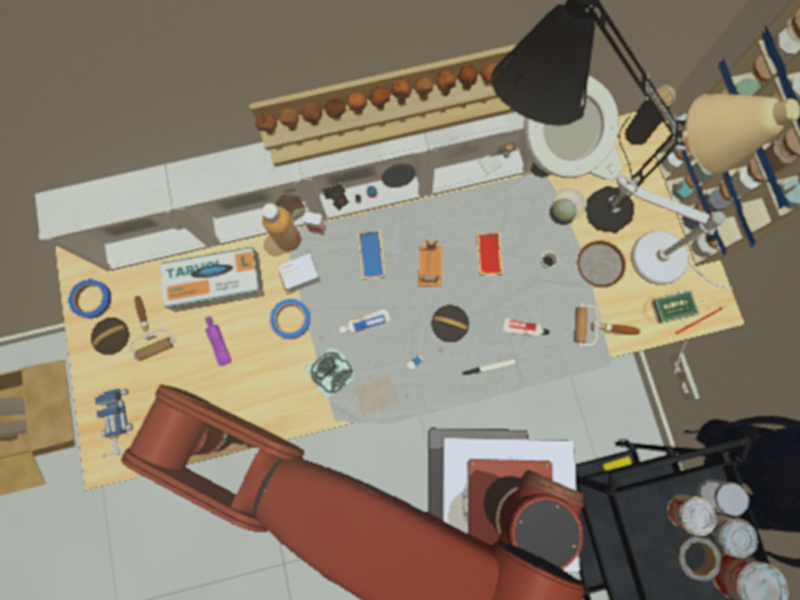

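View pics/scene0.png

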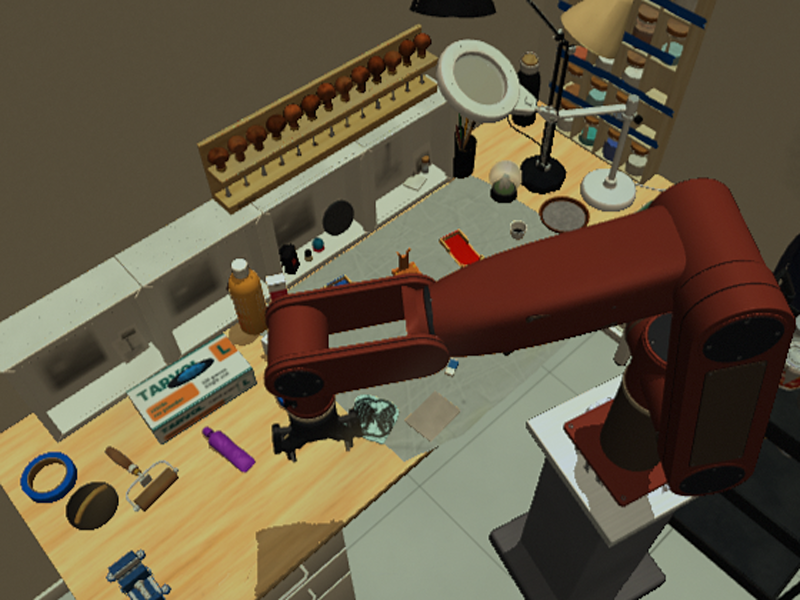

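Top view: the homes are blue tray (371,255), rest (430,263), red tray (489,254), cup (549,259) and dish (601,264). In front of them lie the blue tube (368,322), baren (450,323), red tube (525,326) and brayer (605,325). On the left are look-alikes: a purple tube, and a second baren and brayer. I'll check their sizes in crops.

```bash
cat > cam.py <<'E'
import numpy as np,cv2
def ray(uv,z,K,T):
    "pixels (N,2) -> world points on plane z"
    uv=np.atleast_2d(uv).astype(float)
    d=np.c_[uv,np.ones(len(uv))]@np.linalg.inv(K).T@T[:3,:3].T
    o=T[:3,3];s=(z-o[2])/d[:,2]
    return o+s[:,None]*d
def cloud(d,K,T):
    v,u=np.indices(d.shape);P=np.stack([(u-K[0,2])/K[0,0]*d,(v-K[1,2])/K[1,1]*d,d],-1)
    return P@T[:3,:3].T+T[:3,3]
E
python3 - <<'E'
import numpy as np,cv2
from cam import *
a=np.load("top.npz");p=a["p"];
c1=cv2.resize(p[150:260,225:465,::-1],(800,367),interpolation=cv2.INTER_CUBIC)
c2=cv2.resize(p[190:270,40:180,::-1],(400,229),interpolation=cv2.INTER_CUBIC)
im=np.zeros((600,800,3),np.uint8);im[:367]=c1;im[370:599,:400]=c2
cv2.imwrite("pics/crop1.png",im)
X=cloud(a["d"],a["K"],a["T"])
for n,(x,y) in dict(bt=(371,255),rest=(430,263),rt=(489,254),cup=(549,259),dish=(601,264),blue=(368,322),baren=(450,323),red=(525,326),bray=(605,325),lb=(109,336),lbr=(153,347),lampbase=(660,258),desk=(400,345)).items():
    u,v=int(x*.7),int(y*.7);print(n,X[v,u].round(3),ray([u,v],0,a["K"],a["T"]).round(3))
E
```

```text
bt [0.619 0.357 0.002] [[0.62  0.357 0.   ]]
rest [0.596 0.199 0.01 ] [[0.599 0.198 0.   ]]
rt [0.629 0.044 0.   ] [[0.629 0.044 0.   ]]
cup [ 0.613 -0.111  0.01 ] [[ 0.616 -0.114  0.   ]]
dish [ 0.605 -0.247  0.005] [[ 0.607 -0.249  0.   ]]
blue [0.437 0.358 0.011] [[0.439 0.359 0.   ]]
baren [0.433 0.148 0.036] [[0.44  0.145 0.   ]]
red [ 0.432 -0.041  0.021] [[ 0.436 -0.046  0.   ]]
bray [ 0.439 -0.242  0.026] [[ 0.443 -0.251  0.   ]]
lb [0.387 1.012 0.018] [[0.389 1.022 0.   ]]
lbr [0.362 0.89  0.033] [[0.366 0.905 0.   ]]
lampbase [ 0.613 -0.385  0.04 ] [[ 0.626 -0.403  0.   ]]
desk [0.381 0.272 0.007] [[0.382 0.273 0.   ]]
```

View pics/crop1.png

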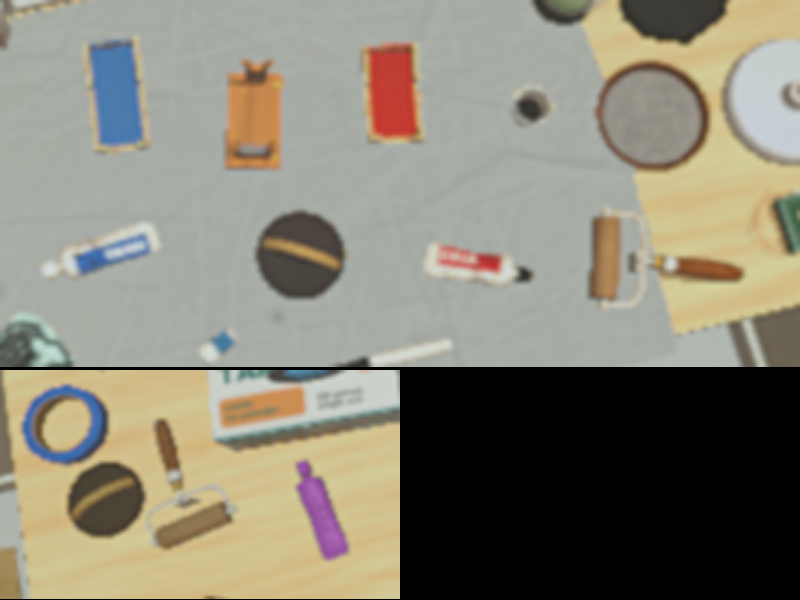

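The left copies are about 1 m away and out of reach, so they aren't part of the job. The fork (narrow V) is at the back of the rest and the saddle at the front. The blue cap points to +y, and the red cap and the brayer handle point to −y. Next I'll survey with the wrist camera.

```bash
python3 - <<'E'
from plant import *
import cv2,numpy as np
pi=np.pi
ims=[]
for i,(x,y) in enumerate([(0.5,0.25),(0.5,-0.02),(0.5,-0.22)]):
    try: movep([x,y,0.40],[pi,0,pi/2])
    except Unreachable as e: print(i,e);continue
    hold(0.3)
    c=get_calibration("wrist");p,d=get_image("wrist");o=observe()
    np.savez(f"w{i}.npz",p=p,d=d,K=c["intrinsics"],T=c["world_from_camera"])
    print(o["time_s"],o["eef_pos"],o["tcp_rot"],c["intrinsics"][0,0],c["world_from_camera"].round(3).tolist())
    ims.append(cv2.resize(p[:,:,::-1],(400,300),interpolation=cv2.INTER_AREA))
while len(ims)<4: ims.append(np.zeros((300,400,3),np.uint8))
cv2.imwrite("pics/w.png",np.vstack([np.hstack(ims[:2]),np.hstack(ims[2:4])]))
E
```

```text
2.3667 [0.4998313  0.25034801 0.39984596] [-3.14135266e+00  6.41281981e-05  1.57152187e+00] 377.9794579894568 [[1.0, -0.0, -0.001, 0.5], [-0.0, -0.946, -0.324, 0.335], [-0.001, 0.324, -0.946, 0.58], [0.0, 0.0, 0.0, 1.0]]
3.7667 [ 0.50010984 -0.01926967  0.39992051] [-3.14143002e+00 -6.98069397e-05  1.57216114e+00] 377.9794579894568 [[1.0, 0.0, -0.0, 0.5], [0.0, -0.946, -0.323, 0.066], [-0.0, 0.323, -0.946, 0.58], [0.0, 0.0, 0.0, 1.0]]
4.9333 [ 0.50028599 -0.21899669  0.40028312] [3.14115065e+00 1.98541728e-04 1.57246200e+00] 377.9794579894568 [[1.0, 0.0, 0.001, 0.5], [0.001, -0.946, -0.324, -0.134], [0.0, 0.324, -0.946, 0.58], [0.0, 0.0, 0.0, 1.0]]
```

View pics/w.png

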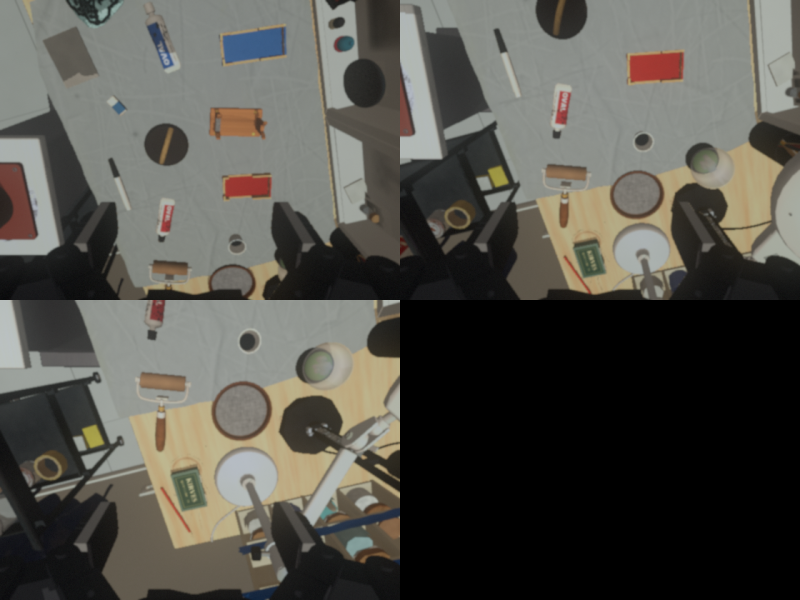

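```bash
cat > seg.py <<'E'
import numpy as np,cv2
from cam import *
def rect(P):
    (cx,cy),(w,h),a=cv2.minAreaRect((P[:,:2]*1000).astype(np.float32))
    if w<h: w,h,a=h,w,a+90
    return np.array([cx,cy])/1000,w,h,(a+90)%180-90   # long axis angle, deg
W=[np.load(f"w{i}.npz") for i in range(3)]+[np.load("top.npz")]
G={"bt":(0.62,.357),"rest":(0.6,.199),"rt":(.629,.044),"cup":(.613,-.112),"dish":(.605,-.248),"blue":(.437,.36),"baren":(.436,.147),"red":(.434,-.043),"bray":(.44,-.26)}
E
python3 - <<'E'
from seg import *
from scipy import ndimage as ni
for i,a in enumerate(W):
    X=cloud(a["d"],a["K"],a["T"]);ok=(a["d"]>0)
    g=ok&(abs(X[...,0]-.52)<.03)&(abs(X[...,1]-.05)<.25);print("desk z",i,np.median(X[g][:,2]),X[g][:,2].std())
    m=ok&(X[...,2]>.006)&(X[...,2]<.09)
    L,n=ni.label(m)
    for k,(x,y) in G.items():
        r=ok&(np.hypot(X[...,0]-x,X[...,1]-y)<.03)&m
        if not r.any(): continue
        l=np.bincount(L[r]).argmax();P=X[L==l];c,w,h,t=rect(P);print(i,k,len(P),c.round(4),round(w,1),round(h,1),round(t,1),P[:,2].max().round(3))
# tight crops
def crop(a,x,y,r,s):
    K,T=a["K"],a["T"];q=np.linalg.inv(T)@[x,y,0.01,1];u,v=(K@q[:3])[:2]/q[2];f=int(r*K[0,0]/q[2]);u,v=int(u),int(v)
    return cv2.resize(a["p"][max(v-f,0):v+f,max(u-f,0):u+f,::-1],(s,s),interpolation=cv2.INTER_CUBIC)
rows=[[(0,"bt"),(0,"rest"),(0,"rt")],[(0,"blue"),(1,"red"),(2,"bray")]]
cv2.imwrite("pics/crops2.png",np.vstack([np.hstack([crop(W[i],*G[k],.1,266) for i,k in r]) for r in rows]))
E
```

```text
desk z 0 0.05404880569750192 0.24755284073478667
0 bt 527 [0.6511 0.3614] 62.0 52.2 -82.1 0.017
0 rest 3058 [0.5872 0.2012] 112.0 62.5 -1.5 0.076
0 rt 371 [0.6551 0.0484] 63.7 44.3 -86.2 0.018
0 cup 533 [ 0.6024 -0.1056] 43.5 42.3 -88.0 0.034
0 dish 2 [ 0.5883 -0.2534] 3.0 0.0 -86.8 0.006
0 blue 2064 [0.4318 0.372 ] 123.9 35.4 -70.0 0.027
0 baren 2873 [0.4354 0.1484] 98.9 97.7 -0.5 0.037
0 red 986 [ 0.424 -0.048] 110.3 35.7 79.6 0.026
0 bray 1462 [ 0.4253 -0.2096] 125.0 90.8 -4.6 0.034
desk z 1 0.019252762813639024 0.24829430746828482
1 rt 434 [0.6554 0.0477] 62.0 44.1 -86.7 0.018
1 cup 650 [ 0.6029 -0.1057] 43.1 42.1 -0.7 0.035
1 dish 4 [ 0.6293 -0.2644] 3.2 1.8 85.2 0.008
1 baren 3302 [0.4355 0.1324] 98.4 67.5 -0.0 0.038
1 red 1429 [ 0.4246 -0.0477] 111.2 35.2 80.4 0.026
1 bray 2202 [ 0.4306 -0.2484] 166.6 110.2 85.8 0.035
desk z 2 0.0009550940961233767 0.17786359685976527
2 cup 891 [ 0.6033 -0.1058] 43.6 43.4 31.8 0.034
2 dish 3 [ 0.6082 -0.2387] 2.5 1.1 -43.5 0.007
2 red 1184 [ 0.4218 -0.0674] 72.7 35.4 81.6 0.025
2 bray 2831 [ 0.4297 -0.2499] 167.4 111.4 84.7 0.035
desk z 3 0.0014221918627608243 0.006034407268283874
3 bt 8 [0.6126 0.366 ] 11.6 9.3 -86.0 0.011
3 rest 506 [0.5972 0.2001] 133.9 67.7 -1.7 0.079
3 rt 76 [0.6594 0.0511] 67.7 47.8 -84.7 0.023
3 cup 104 [ 0.6089 -0.1065] 49.2 41.3 14.3 0.037
3 dish 36 [ 0.6198 -0.2473] 44.1 21.5 -28.4 0.013
3 blue 291 [0.4365 0.369 ] 132.8 39.7 -70.0 0.03
3 baren 556 [0.4378 0.1468] 98.1 97.4 44.6 0.041
3 red 249 [ 0.4251 -0.0466] 113.1 37.5 79.5 0.031
3 bray 510 [ 0.4326 -0.2495] 168.5 111.2 84.7 0.039
```

View pics/crops2.png

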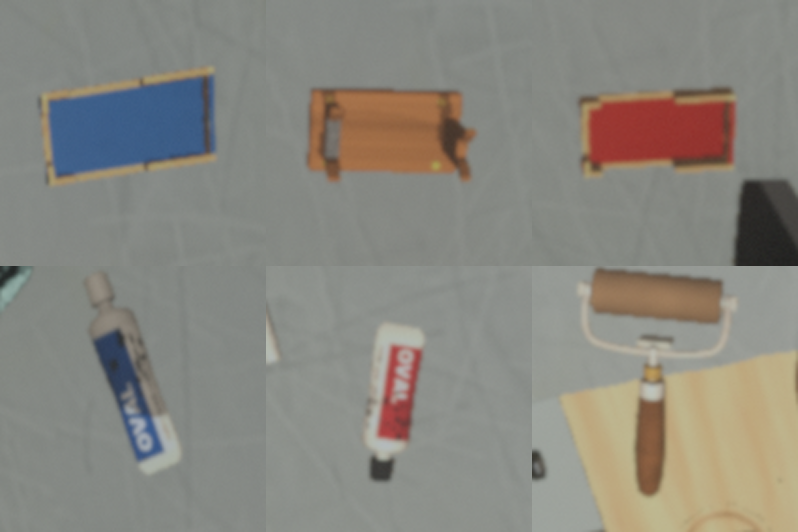

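Crops: both trays have the full back wall toward +x (image right) and the notch in front. The rest's fork is at +x, and the caps and handle point as noted. I'll refine the poses from wrist depth and colour.

```bash
python3 - <<'E'
from seg import *
from scipy import ndimage as ni
from scipy.optimize import least_squares
for i,k in [(0,"blue"),(1,"red"),(0,"red"),(1,"bray"),(2,"bray"),(0,"baren")]:
    a=W[i];X=cloud(a["d"],a["K"],a["T"]);x,y=G[k]
    R=np.hypot(X[...,0]-x,X[...,1]-y);ring=(R<.12)&(R>.095)&(abs(X[...,2])<.006)
    z0=np.median(X[ring][:,2])
    for h in (.003,.0045):
        m=ni.binary_opening((R<.12)&(X[...,2]>z0+h)&(X[...,2]<.06));L,n=ni.label(m);l=np.bincount(L[m]).argmax();P=X[L==l]
        c,w,hh,t=rect(P);print(i,k,"z0",z0.round(4),c.round(4),round(w,1),round(hh,1),round(t,1))
    if k=="baren":
        S=P[P[:,2]>z0+.024];c,w,hh,t=rect(S);print("strap",c.round(4),w,hh,t)
    if k=="bray":
        # handle points: axis fit
        S=P[(P[:,1]<-.26)];v=np.linalg.svd(S[:,:2]-S[:,:2].mean(0))[2][0];print("handle",S.mean(0).round(4),np.degrees(np.arctan2(*v[::-1]))%180)
        S=P[(P[:,1]>-.2)];c,w,hh,t=rect(S);print("roller",c.round(4),w,hh,t)
for i,k in [(0,"bt"),(0,"rt"),(1,"rt")]:
    a=W[i];hsv=cv2.cvtColor(a["p"],cv2.COLOR_RGB2HSV);X=cloud(a["d"],a["K"],a["T"]);x,y=G[k];R=np.hypot(X[...,0]-x,X[...,1]-y)
    m=(hsv[...,1]>130)&(R<.1)&((abs(hsv[...,0].astype(int)-110)<15) if k=="bt" else ((hsv[...,0]<6)|(hsv[...,0]>172)))
    v,u=np.nonzero(m);P=ray(np.c_[u,v],.003,a["K"],a["T"]);c,w,h,t=rect(P);print(i,k,"floor",c.round(4),round(w,1),round(h,1),round(t,1))
    m=(R<.1)&(X[...,2]>.010)&(X[...,2]<.025);P=X[m];c,w,h,t=rect(P);print("   outer",c.round(4),round(w,1),round(h,1),round(t,1))
a=W[0];X=cloud(a["d"],a["K"],a["T"]);x,y=.59,.2;R=np.hypot(X[...,0]-x,X[...,1]-y)
for lo,hi in((.008,.016),(.025,.09),(.06,.09)):
    P=X[(R<.09)&(X[...,2]>lo)&(X[...,2]<hi)]
    for nm,S in(("all",P),("front",P[P[:,0]<.57]),("back",P[P[:,0]>.6])):
        if len(S)>5:print("rest",lo,nm,len(S),*rect(S),S[:,2].max())
for i in(1,2):
    a=W[i];X=cloud(a["d"],a["K"],a["T"]);R=np.hypot(X[...,0]-.605,X[...,1]+.248)
    P=X[(R<.08)&(R>.05)&(X[...,2]>.008)&(X[...,2]<.02)]
    r=least_squares(lambda p:np.hypot(P[:,0]-p[0],P[:,1]-p[1])-p[2],[.605,-.248,.06],loss="soft_l1",f_scale=.002);print("dish",i,len(P),r.x.round(4))
E
```

```text
0 blue z0 0.0011 [0.4307 0.3723] 131.5 37.5 -69.6
0 blue z0 0.0011 [0.4316 0.3727] 122.5 35.4 -70.0
1 red z0 0.0008 [ 0.4247 -0.0468] 112.4 35.4 80.2
1 red z0 0.0008 [ 0.4247 -0.0481] 109.8 35.2 80.0
0 red z0 0.0009 [ 0.4242 -0.047 ] 112.4 35.7 79.4
0 red z0 0.0009 [ 0.424  -0.0484] 109.7 35.7 79.4
1 bray z0 0.0007 [ 0.4058 -0.2302] 171.0 126.2 65.1
1 bray z0 0.0007 [ 0.4303 -0.2484] 166.6 110.1 85.6
handle [ 0.426  -0.2921  0.0238] 84.3537190780082
roller [ 0.4354 -0.1811] 109.4432601928711 36.98280715942383 -0.17566680908203125
2 bray z0 0.0007 [ 0.4093 -0.2336] 172.5 118.5 65.4
2 bray z0 0.0007 [ 0.4297 -0.2499] 167.4 111.4 84.7
handle [ 0.4266 -0.2937  0.0233] 84.44992790596358
roller [ 0.4359 -0.181 ] 111.10693359375 36.89573669433594 0.5055237412452698
0 baren z0 0.0008 [0.4356 0.1486] 99.4 98.6 -14.9
0 baren z0 0.0008 [0.4351 0.1487] 99.4 98.3 16.7
strap [0.4356 0.1492] 64.548828125 11.964936256408691 73.14871215820312
0 bt floor [0.6157 0.3558] 112.0 47.0 8.1
   outer [0.6137 0.3562] 127.8 62.0 7.9
0 rt floor [0.6263 0.0437] 105.2 50.8 2.2
   outer [0.621  0.0464] 112.8 63.4 
[... 412 characters left out ...]
12894439697266 0.015300534456424764
rest 0.025 all 534 [0.59001465 0.20130345] 95.88367462158203 51.861671447753906 -1.4838485717773438 0.07575009442793457
rest 0.025 front 264 [0.54725134 0.20241118] 51.861671447753906 10.32848834991455 88.51615142822266 0.05574087883132639
rest 0.025 back 270 [0.63373718 0.20046419] 35.8115348815918 8.294547080993652 88.89260864257812 0.07575009442793457
rest 0.06 all 106 [0.63397144 0.2004205 ] 35.81425094604492 8.115974426269531 88.04309844970703 0.07575009442793457
rest 0.06 back 106 [0.63397144 0.2004205 ] 35.81425094604492 8.115974426269531 88.04309844970703 0.07575009442793457
dish 1 964 [ 0.599  -0.2443  0.0611]
dish 2 1256 [ 0.5994 -0.2448  0.0608]
```

```bash
cat > act.py <<'E'
from plant import *
import numpy as np
pi=np.pi
def say(t):
    o=observe();print(t,round(o["time_s"],1),o["eef_pos"].round(4),"open",round(o["opening"],4),"grip",round(o["grasp_force"],1),"F",o["ft_force"].round(1))
def pick(x,y,yaw,z,op,f,up=.14):
    R=[pi,0,np.radians(yaw)]
    movep([x,y,z+.08],R);gripper_to(op)
    print("touch",move_l([x,y,z],.12,max_force=15));gripper_to(0,f);hold(.1);say("gripped")
    move_l([x,y,up],.2);say("lifted")
def place(x,y,yaw,z,hi,op,feed=.06,mf=12):
    R=[pi,0,np.radians(yaw)]
    movep([x,y,hi],R);hold(.2);say("above")
    print("touch",move_l([x,y,z],feed,max_force=mf));say("down")
    gripper_to(op);hold(.1);move_l([x,y,max(hi,.12)],.2);say("off")
E
python3 - <<'E'
from act import *
pick(.4248,-.046,80,.005,.062,40)
place(.6061,.0450,3.5,.009,.07,.056)
E
```

```text
touch False
gripped 8.2 [ 0.4248 -0.046   0.005 ] open 0.0 grip 0.0 F [ 0.1 -0.2 -0.2]
lifted 9.0 [ 0.424  -0.0458  0.1389] open 0.0003 grip 0.0 F [-0.4 -0.  -0.4]
above 10.6 [0.6061 0.0447 0.0704] open 0.0001 grip 0.0 F [0.5 0.  0.4]
touch False
down 11.8 [0.6066 0.045  0.0096] open -0.0002 grip 0.0 F [ 0.2  0.5 -0.3]
off 13.2 [0.6053 0.045  0.119 ] open 0.0561 grip 0.0 F [-0.4 -0.1 -0.6]
```

```bash
python3 - <<'E'
from act import *
import cv2
movep([.5,.06,.4],[pi,0,pi/2]);hold(.2)
c=get_calibration("wrist");p,d=get_image("wrist");np.savez("w4.npz",p=p,d=d,K=c["intrinsics"],T=c["world_from_camera"])
cv2.imwrite("pics/w4.png",cv2.resize(p[:,:,::-1],(800,600),interpolation=cv2.INTER_CUBIC));say("")
E
```

```text
14.8 [0.5    0.0599 0.399 ] open 0.0559 grip 0.0 F [-0.3 -0.7  0.8]
```

View pics/w4.png

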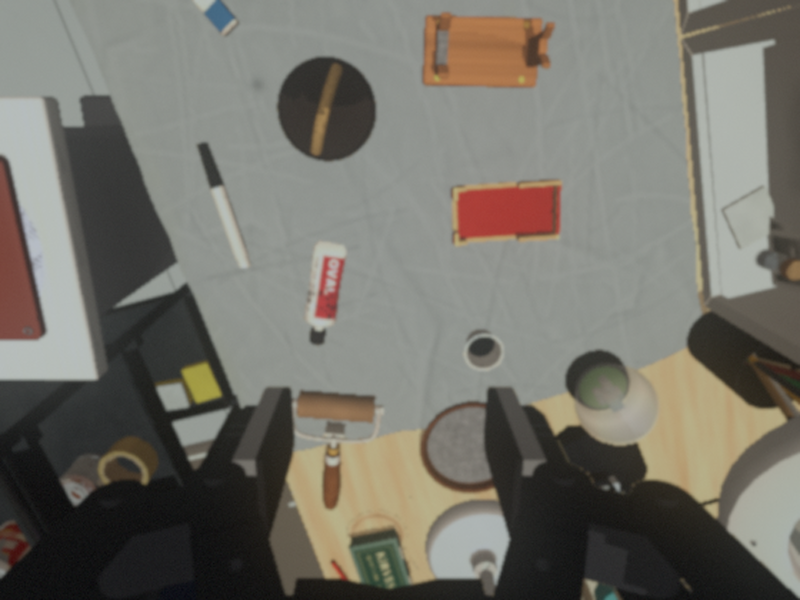

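The red tube still lies near (325,288), not gripped. I'll measure how far it moved.

```bash
cat >> seg.py <<'E'
from scipy import ndimage as ni
def tube(f,x,y,h=.003):
    a=np.load(f);X=cloud(a["d"],a["K"],a["T"]);R=np.hypot(X[...,0]-x,X[...,1]-y);z0=np.median(X[(R<.12)&(R>.09)&(abs(X[...,2])<.006)][:,2])
    m=ni.binary_opening((R<.085)&(X[...,2]>z0+h)&(X[...,2]<.06));L,n=ni.label(m);P=X[L==np.bincount(L[m]).argmax()]
    return rect(P),P,z0
E
python3 - <<'E'
from seg import *
for f in("w1.npz","w4.npz"):
    r,P,z0=tube(f,.425,-.047);c,w,h,t=r;print(f,c.round(4),w,h,t,z0)
    d=np.array([np.cos(np.radians(t)),np.sin(np.radians(t))]);s=(P[:,:2]-c)@d;x=(P[:,:2]-c)@[d[1],-d[0]]
    for b in range(-60,60,12):
        k=(s>b/1e3)&(s<(b+12)/1e3)
        if k.sum()>3: print(b,P[k][:,2].max().round(4),(x[k].min()*1e3).round(1),(x[k].max()*1e3).round(1))
E
```

```text
w1.npz [ 0.4247 -0.0468] 112.37824249267578 35.40286636352539 80.24284362792969 0.0008669991236932573
-60 0.0219 -8.1 8.5
-48 0.0233 -9.5 9.1
-36 0.025 -17.5 16.7
-24 0.0258 -17.4 17.7
-12 0.0228 -17.4 17.3
0 0.0193 -16.8 16.9
12 0.0171 -17.2 16.9
24 0.0159 -17.3 17.3
36 0.0132 -17.7 17.7
48 0.0094 -17.1 16.0
w4.npz [ 0.4244 -0.0465] 113.86945343017578 35.74708938598633 80.1094970703125 0.0009126369686904279
-60 0.0212 -8.4 8.6
-48 0.0222 -9.0 9.0
-36 0.0258 -17.2 17.9
-24 0.0247 -17.9 17.9
-12 0.0226 -17.0 17.4
0 0.0197 -16.8 16.9
12 0.0178 -16.6 17.1
24 0.0149 -17.1 17.5
36 0.0133 -17.4 17.9
48 0.0096 -14.9 16.2
```

The tube hasn't moved at all, so the pads never touched it. I'll go down again and look at the hand in place.

```bash
python3 - <<'E'
from act import *
import cv2
x,y=.4246,-.046
movep([x,y,.07],[pi,0,np.radians(80)]);gripper_to(.062);say("pre")
print(move_l([x,y,.005],.12,max_force=15));say("down")
a=get_image("wrist")[0];c=get_image("scene")[0]
gripper_to(0.03,40);say("closed");b=get_image("wrist")[0];say("")
f=lambda i:cv2.resize(i[:,:,::-1],(400,300),interpolation=cv2.INTER_AREA)
cv2.imwrite("pics/g1.png",np.vstack([np.hstack([f(a),f(b)]),np.hstack([f(c),f(get_image("top")[0])])]))
E
```

```text
pre 16.3 [ 0.4257 -0.0461  0.071 ] open 0.062 grip 0.0 F [-0.2 -0.2 -0.5]
False
down 17.0 [ 0.425  -0.0461  0.0054] open 0.0619 grip 0.0 F [-0.3 -0.  -0.1]
closed 17.5 [ 0.4247 -0.046   0.0052] open 0.0302 grip 0.0 F [ 1.2  1.1 -0. ]
 17.6 [ 0.4247 -0.046   0.0051] open 0.0301 grip 0.0 F [ 0.3 -0.5 -1.1]
```

View pics/g1.png

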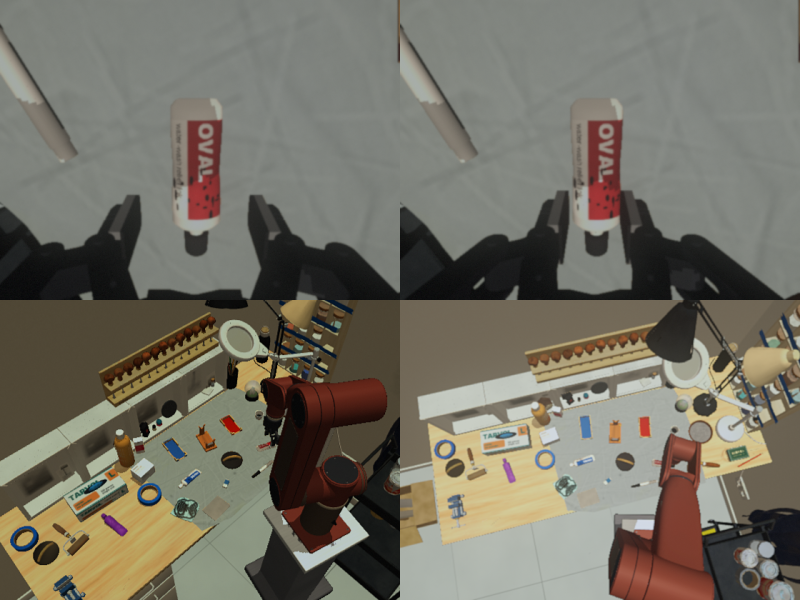

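At "z = 5 mm" the fingers look much nearer the camera than the tube. I'll measure the real fingertip position with depth.

```bash
python3 - <<'E'
from act import *
from cam import *
o=observe();c=get_calibration("wrist");p,d=get_image("wrist");K,T=c["intrinsics"],c["world_from_camera"]
X=cloud(d,K,T);np.savez("w5.npz",p=p,d=d,K=K,T=T)
q=np.linalg.inv(T)@np.r_[o["eef_pos"],1];print("TCP px",(K@q[:3])[:2]/q[2],"cam",T[:3,3],o["eef_pos"])
# tool-frame cloud
yaw=o["tcp_rot"][2];tx=np.array([np.cos(yaw),np.sin(yaw),0]);ty=np.array([np.sin(yaw),-np.cos(yaw),0])
D=X-o["eef_pos"];t=np.stack([D@tx,D@ty,-D[...,2]],-1)
m=(d>0)&(p.max(-1)<75)&(t[...,2]<-.004)&(abs(t[...,1])<.05)&(abs(t[...,0])<.05)
P=t[m];print(len(P),"max z (toward tip)",np.sort(P[:,2])[-20:].round(4))
for s in(-1,1):
    S=P[(P[:,1]*s>0)];k=S[S[:,2]>S[:,2].max()-.006];print(s,len(k),k.mean(0).round(4),k.min(0).round(4),k.max(0).round(4))
v,u=np.nonzero(m);print(u.min(),u.max(),v.min(),v.max())
for (u,v) in[(230,280),(215,280),(300,280),(220,300),(285,220),(150,100)]: print(u,v,p[v,u],d[v,u],t[v,u].round(4),X[v,u].round(4))
E
```

```text
TCP px [273.04838676 249.93891005] cam [0.43888245 0.03749056 0.18503425] [ 0.42461347 -0.04601355  0.0050588 ]
31965 max z (toward tip) [-0.0083 -0.0083 -0.0083 -0.0082 -0.0082 -0.0081 -0.0081 -0.008  -0.008
 -0.0078 -0.0078 -0.0078 -0.0077 -0.0077 -0.0077 -0.0076 -0.0076 -0.0074
 -0.0072 -0.0072]
-1 165 [-0.0255 -0.0065 -0.011 ] [-0.0498 -0.0146 -0.0132] [ 0.0059 -0.0006 -0.0072]
1 136 [-0.036   0.0079 -0.0109] [-0.0499  0.0025 -0.0132] [ 0.0115  0.0173 -0.0072]
47 502 237 419
230 280 [46 44 42] 0.14303425 [ 0.0127 -0.0164 -0.0534] [ 0.4106 -0.0307  0.0585]
215 280 [60 59 57] 0.14269358 [ 0.0129 -0.0221 -0.0537] [ 0.4051 -0.0295  0.0588]
300 280 [99 44 42] 0.1894903 [-0.0108  0.0135 -0.0124] [ 0.436  -0.0589  0.0174]
220 300 [68 66 64] 0.12930316 [ 0.0131 -0.0183 -0.0678] [ 0.4088 -0.0299  0.0729]
285 220 [137 116 108] 0.18266378 [ 0.0201  0.0058 -0.009 ] [ 0.4338 -0.0272  0.0141]
150 100 [132 135 130] 0.17770319 [ 0.0753 -0.0578  0.0046] [0.3808 0.0382 0.0005]
```

```bash
python3 - <<'E'
from seg import *
from act import *
def tips(p,d,K,T,o):
    X=cloud(d,K,T);yaw=o["tcp_rot"][2];tx=np.array([np.cos(yaw),np.sin(yaw),0]);ty=np.array([np.sin(yaw),-np.cos(yaw),0])
    D=X-o["eef_pos"];t=np.stack([D@tx,D@ty,-D[...,2]],-1)
    m=ni.binary_opening((d>0)&(t[...,2]<-.028)&(abs(t[...,1])<.06)&(abs(t[...,0])<.03),iterations=2)
    for s in(-1,1):
        S=t[m&(t[...,1]*s>0)];zt=np.percentile(S[:,2],99.5);k=S[S[:,2]>zt-.004];print(s,len(S),"tip z",zt.round(4),"x",k[:,0].min().round(4),k[:,0].max().round(4),"y",k[:,1].min().round(4),k[:,1].max().round(4))
o=observe();a=np.load("w5.npz");print("open",o["opening"]);tips(a["p"],a["d"],a["K"],a["T"],o)
for w in(.0,.06):
    gripper_to(w);o=observe();c=get_calibration("wrist");p,d=get_image("wrist");print("open",o["opening"],o["eef_pos"]);tips(p,d,c["intrinsics"],c["world_from_camera"],o)
say("")
E
```

```text
open 0.029950207149380195
-1 17551 tip z -0.0433 x -0.0089 0.0132 y -0.0284 -0.0155
1 17537 tip z -0.0436 x -0.0093 0.0135 y 0.0141 0.027
open -0.0004420878235965347 [ 0.42461238 -0.04599479  0.0049901 ]
-1 17990 tip z -0.0444 x 0.0077 0.0135 y -0.014 -0.0002
1 17514 tip z -0.0448 x 0.0076 0.0134 y 0.0002 0.0121
open 0.060046833133523166 [ 0.42458834 -0.0459997   0.00500921]
-1 16041 tip z -0.0459 x -0.0095 0.0132 y -0.0424 -0.0304
1 16374 tip z -0.0458 x -0.0091 0.0131 y 0.029 0.041
 18.8 [ 0.4246 -0.046   0.005 ] open 0.0599 grip 0.0 F [-0.1 -0.9  0.5]
```

The real fingertips are about 44 mm behind the reported TCP: the depth views of the fingers agree at three openings, and the desk reads at the right height. I'll apply that offset to z, go down under a force guard, and check it on the tube.

```bash
python3 - <<'E'
s=open("act.py").read()
s=s.replace("pi=np.pi\n","pi=np.pi\nOFF=.0435  # measured: true tips stand this far behind the reported TCP; z below = tip height\n")
s=s.replace("def pick(x,y,yaw,z,op,f,up=.14):\n","def pick(x,y,yaw,z,op,f,up=.12):\n    z-=OFF;up-=OFF\n").replace("hi,op,feed=.06,mf=12):\n","hi,op,feed=.06,mf=10):\n    z-=OFF;hi-=OFF\n").replace("max(hi,.12)","max(hi,.11-OFF)").replace("max_force=15","max_force=10")
open("act.py","w").write(s)
E
python3 - <<'E'
from act import *
import cv2
pick(.4246,-.047,80,.005,.06,40)
p,d=get_image("wrist");cv2.imwrite("pics/g2.png",cv2.resize(p[:,:,::-1],(400,300)))
E
```

```text
touch False
gripped 20.5 [ 0.4256 -0.0473 -0.0374] open 0.0343 grip 39.9 F [-0.8  0.2  6.3]
lifted 21.2 [ 0.4239 -0.0468  0.0756] open 0.0341 grip 39.9 F [-0.7  1.2 -1.4]
```

View pics/g2.png

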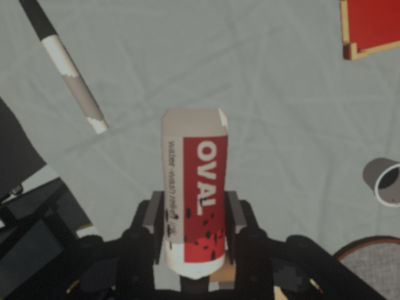

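```bash
python3 - <<'E'
from act import *
place(.6061,.0435,3.5,.0095,.07,.056)
pick(.4309,.3708,110.2,.0065,.06,40)
place(.5985,.3525,188,.0100,.07,.056)
movep([.5,.19,.36],[pi,0,pi/2]);hold(.2)
import cv2
c=get_calibration("wrist");p,d=get_image("wrist");np.savez("w6.npz",p=p,d=d,K=c["intrinsics"],T=c["world_from_camera"])
cv2.imwrite("pics/w6.png",cv2.resize(p[:,:,::-1],(800,600),interpolation=cv2.INTER_CUBIC));say("")
E
```

```text
above 22.9 [0.6061 0.0432 0.0268] open 0.0343 grip 39.9 F [ 1.  -0.1 -0.9]
touch True
down 23.9 [ 0.6052  0.0436 -0.0344] open 0.0346 grip 40.5 F [-0.6  0.3  5.4]
off 25.0 [0.6054 0.0435 0.0656] open 0.0558 grip 0.0 F [-1.1  0.7 -0.1]
touch False
gripped 27.9 [ 0.4319  0.3715 -0.0356] open 0.0342 grip 40.4 F [-0.4 -0.8  6.4]
lifted 28.6 [0.4301 0.3702 0.0753] open 0.0339 grip 39.9 F [-0.5  0.1 -1.7]
above 30.1 [0.5982 0.3528 0.0267] open 0.0342 grip 39.9 F [-0.5  0.2 -0.9]
touch True
down 31.1 [ 0.5976  0.3521 -0.0326] open 0.0339 grip 40.4 F [-0.8 -0.   4.9]
off 32.1 [0.5979 0.3522 0.0656] open 0.0561 grip 0.0 F [-0.3 -0.5 -0.7]
 33.8 [0.4999 0.1902 0.3589] open 0.0561 grip 0.0 F [-0.  -0.4  0.6]
```

View pics/w6.png

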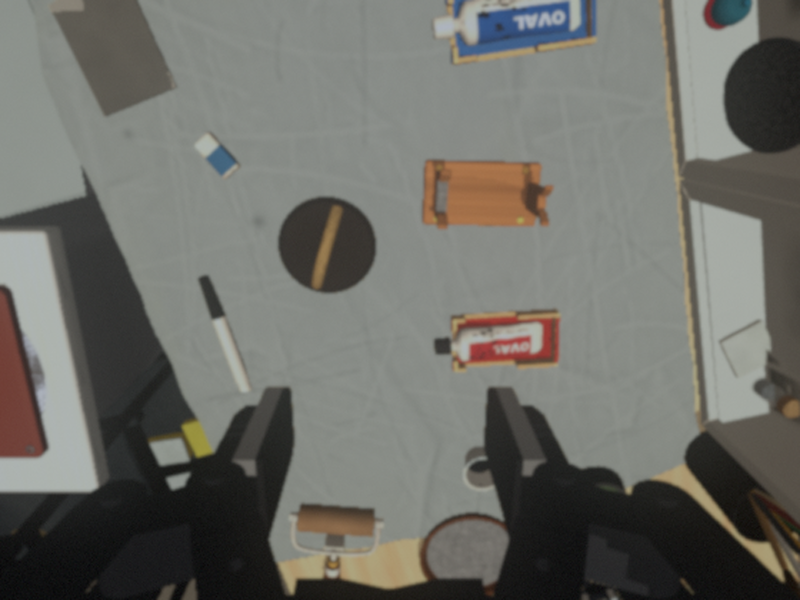

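The image shows both tubes in their trays with the caps out through the front notches (blue cap at 445,27, red cap at 443,346). Next is the brayer: grip it, carry it above the rest, then check.

```bash
python3 - <<'E'
from act import *
import cv2
u=np.array([np.cos(np.radians(85)),np.sin(np.radians(85))])
g=np.array([.430,-.2508])-.018*u
pick(*g,85,.010,.045,90)
r=np.radians(-1.4);h=np.array([.6070,.1995])-.018*np.array([np.cos(r),np.sin(r)])
movep([*h,.12-OFF],[pi,0,r]);hold(.3);say("above")
c=get_calibration("wrist");p,d=get_image("wrist");np.savez("w7.npz",p=p,d=d,K=c["intrinsics"],T=c["world_from_camera"])
cv2.imwrite("pics/w7.png",cv2.resize(p[:,:,::-1],(560,420)))
E
```

```text
touch False
gripped 37.3 [ 0.4294 -0.2695 -0.0322] open 0.0176 grip 87.8 F [-0.5  1.4  6.3]
lifted 38.0 [ 0.4276 -0.268   0.0753] open 0.0177 grip 87.9 F [-0.6 -0.1 -2.3]
above 40.4 [0.5892 0.1995 0.0766] open 0.0178 grip 87.9 F [ 0.3 -0.2 -1.6]
```

View pics/w7.png

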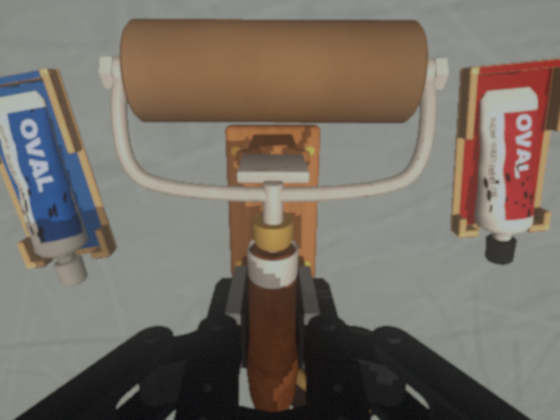

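```bash
python3 - <<'E'
from seg import *
a=np.load("w7.npz");X=cloud(a["d"],a["K"],a["T"])
m=(X[...,2]>.10)&(X[...,2]<.2)
def reg(u0,u1,v0,v1): 
    s=np.zeros(m.shape,bool);s[v0:v1,u0:u1]=1;return X[m&s]
R=reg(100,450,5,125);print("roller top",[np.percentile(R[(R[:,1]>y)&(R[:,1]<y+.02)][:,2],97).round(4) for y in(.15,.17,.19,.21,.23)],rect(R))
N=reg(262,288,185,215);print("neck",rect(N),N.mean(0))
H=reg(245,302,245,400);H=H[H[:,0]>.5]
for x in np.arange(.56,.62,.01):
    k=H[(H[:,0]>x)&(H[:,0]<x+.01)]
    if len(k)>5:print("handle",x.round(3),k.mean(0).round(4),k[:,1].min().round(4),k[:,1].max().round(4),k[:,2].max().round(4))
F=X[(X[...,2]>.06)&(X[...,2]<.08)&(abs(X[...,0]-.634)<.02)&(abs(X[...,1]-.2)<.04)];print("fork",len(F),len(F) and F.mean(0))
E
```

```text
roller top [np.float64(0.1407), np.float64(0.1407), np.float64(0.1406), np.float64(0.1406), np.float64(0.1405)] (array([0.67429016, 0.19852138]), 111.65536499023438, 32.02360534667969, 88.50457000732422)
neck (array([0.63366492, 0.1989364 ]), 13.619888305664062, 8.709883689880371, -1.5605087280273438) [0.63499417 0.19930457 0.1387784 ]
handle 0.56 [0.5651 0.2019 0.1343] 0.1919 0.2126 0.1373
handle 0.57 [0.5752 0.2015 0.1363] 0.1913 0.2112 0.1522
handle 0.58 [0.585  0.2008 0.1388] 0.1913 0.2106 0.1524
handle 0.59 [0.5955 0.1997 0.1383] 0.1889 0.2115 0.1523
handle 0.6 [0.6044 0.2008 0.1379] 0.1893 0.2119 0.152
handle 0.61 [0.6141 0.2006 0.1386] 0.1914 0.2095 0.1434
fork 399 [0.6375955  0.19975749 0.06904332]
```

The brayer hangs level, but it sits about 3.5 mm short along the rest. I'll shift it and lower it.

```bash
python3 - <<'E'
from act import *
place(.5890+.0035,.2000+.0007,-1.4,.0122+.032,.105,.045)
pick(.4355,.1473,73,.0195,.035,40)
place(.5992,-.2461,73,.0195+.006,.08,.035)
say("")
movep([.5,.03,.38],[pi,0,pi/2]);hold(.2)
import cv2
c=get_calibration("wrist");p,d=get_image("wrist");np.savez("w8.npz",p=p,d=d,K=c["intrinsics"],T=c["world_from_camera"])
cv2.imwrite("pics/w8.png",cv2.resize(p[:,:,::-1],(800,600),interpolation=cv2.INTER_CUBIC));say("")
E
```

```text
above 40.9 [0.5927 0.2008 0.062 ] open 0.018 grip 88.0 F [ 0.2  0.5 -2.1]
touch False
down 42.1 [0.5931 0.2008 0.0012] open 0.0183 grip 88.0 F [-0.4  0.6 -2.2]
off 43.0 [0.5932 0.2008 0.0675] open 0.0447 grip 0.0 F [-0.3 -0.3  0. ]
touch True
gripped 45.6 [ 0.4362  0.1473 -0.0239] open 0.0101 grip 41.3 F [-1.2  0.1 13.8]
lifted 46.3 [0.4347 0.1472 0.0755] open 0.01 grip 41.0 F [-0.3 -1.1 -1.2]
above 48.1 [ 0.5996 -0.2449  0.0369] open 0.0098 grip 41.0 F [ 0.3 -0.6 -0.1]
touch False
down 49.1 [ 0.5997 -0.2464 -0.0175] open 0.0101 grip 41.0 F [-0.4 -0.5 -0.9]
off 50.2 [ 0.5989 -0.2459  0.0661] open 0.0348 grip 0.0 F [-0.5 -0.2 -0.7]
 50.2 [ 0.5989 -0.2459  0.0661] open 0.0348 grip 0.0 F [-0.5 -0.2 -0.7]
 52.0 [0.5001 0.0296 0.3791] open 0.0349 grip 0.0 F [-0.3  0.  -0.2]
```

View pics/w8.png

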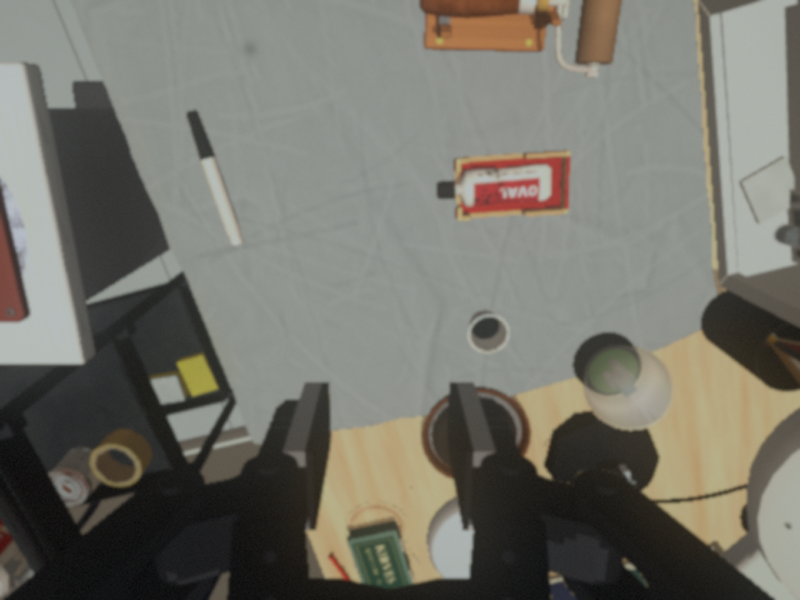

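The baren appears to be in its dish (475,432) and the brayer on its rest. I'll verify everything from two more views with depth.

```bash
python3 - <<'E'
from act import *
from seg import *
ims=[]
for i,(x,y) in enumerate([(.52,-.30),(.52,.12)]):
    movep([x,y,.33],[pi,0,pi/2]);hold(.2)
    c=get_calibration("wrist");p,d=get_image("wrist");X=cloud(d,c["intrinsics"],c["world_from_camera"])
    ims.append(cv2.resize(p[:,:,::-1],(400,300),interpolation=cv2.INTER_AREA))
    def zz(n,x,y,r=.006):
        k=(np.hypot(X[...,0]-x,X[...,1]-y)<r)&(X[...,2]<.15);print(n,np.percentile(X[k][:,2],[5,50,95]).round(4) if k.any() else None)
    if i==0:
        for a in range(0,360,60): zz(f"baren {a}",.5992+.036*np.cos(np.radians(a+43)),-.246+.036*np.sin(np.radians(a+43)))
        k=(np.hypot(X[...,0]-.5992,X[...,1]+.246)<.056)&(X[...,2]>.0135)&(X[...,2]<.06);print("disc",rect(X[k]))
        k=(np.hypot(X[...,0]-.603,X[...,1]+.106)<.05)&(X[...,2]>.01);print("cup",rect(X[k]))
    else:
        R=X[(X[...,0]>.645)&(X[...,0]<.72)&(abs(X[...,1]-.2)<.07)&(X[...,2]>.03)&(X[...,2]<.1)]
        print("roller",rect(R),[np.percentile(R[abs(R[:,1]-y)<.01][:,2],97).round(4) for y in(.155,.2,.245)])
        for x in np.arange(.53,.63,.02): k=X[(abs(X[...,0]-x)<.004)&(abs(X[...,1]-.201)<.02)&(X[...,2]<.12)&(X[...,2]>.035)];print("handle",x.round(2),k[:,1].mean().round(4),k[:,2].max().round(4))
        for n,x,y,a in(("red",.6061,.045,3.5),("blue",.5985,.354,8)):
            u=np.array([np.cos(np.radians(a)),np.sin(np.radians(a))])
            for s in(-.03,0,.03,.05): zz(n+str(s),*(np.array([x,y])+s*u))
cv2.imwrite("pics/fin.png",np.hstack(ims));say("")
E
```

```text
baren 0 [0.0138 0.0155 0.0167]
baren 60 [0.0142 0.0155 0.0169]
baren 120 [0.0138 0.0152 0.017 ]
baren 180 [0.014  0.0154 0.0168]
baren 240 [0.014  0.0156 0.0167]
baren 300 [0.0134 0.0153 0.0172]
disc (array([ 0.59776477, -0.24555171]), 93.16183471679688, 92.51472473144531, 36.12528610229492)
cup (array([0., 0.]), 0.0, 0.0, 0.0)
roller (array([0.66899652, 0.20014697]), 110.73145294189453, 47.97570037841797, 89.83425903320312) [np.float64(0.0645), np.float64(0.065), np.float64(0.0649)]
handle 0.53 0.2044 0.0533
handle 0.55 0.203 0.0582
handle 0.57 0.2033 0.0616
handle 0.59 0.2027 0.0644
handle 0.61 0.2021 0.0668
red-0.03 [0.025  0.0263 0.0284]
red0 [0.0175 0.0208 0.023 ]
red0.03 [0.0131 0.0148 0.0161]
red0.05 [0.0053 0.0087 0.0114]
blue-0.03 None
blue0 None
blue0.03 None
blue0.05 None
 55.3 [0.5203 0.1192 0.3299] open 0.035 grip 0.0 F [-0.8  0.2  0.3]
```

View pics/fin.png

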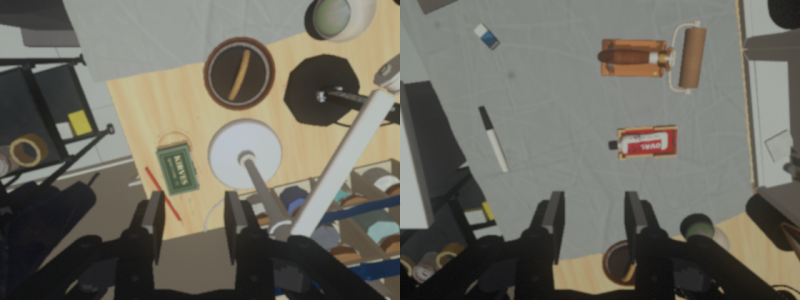

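```bash
python3 - <<'E'
from seg import *
a=np.load("w6.npz");X=cloud(a["d"],a["K"],a["T"])
u=np.array([np.cos(np.radians(8)),np.sin(np.radians(8))]);v=[]
for s in(-.03,0,.03):
    c=np.array([.5985,.354])+s*u;k=np.hypot(X[...,0]-c[0],X[...,1]-c[1])<.006;v.append(np.median(X[k][:,2]))
print(np.round(v,4))
if abs(v[1]-.021)<.003:
    from plant import job_done;print(job_done())
E
```

```text
[0.0265 0.0216 0.0161]
the job is handed in; nothing more can be done
None
```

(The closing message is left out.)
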